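Pack the soldering caddy

TASK

Pack the plywood caddy at the soldering bench: lay the screwdriver and the pliers inside its wide tool bay, wholly below the rim, and take the solder reel off its sloping cradle and slide it upright onto the caddy's spindle until it sits fully down. Lower each thing into place rather than letting it drop, and leave the soldering iron in its stand and the tip-cleaner tin where they are.

Things in the scene. Friction and masses are not known exactly. Their poses are not given: they have to be found in the camera images.
- caddy: plywood caddy fixed on the bench, an open box 232 (x) by 248 (y) mm and 45 mm high, walls 6 mm, floor 5 mm; origin under its centre. A divider along x, as high as the walls, parts it into a wide tool bay on its -y side (inside 220 by 140 mm) and a reel bay on its +y side (inside 220 by 90 mm) with the spindle in the middle
- tool_bay (a point): centre of the inner floor of the caddy's tool bay, axes as the caddy: inside it reaches 110 mm to either side along x and 70 mm along y; the rim is 40 mm above
- spindle_foot (a point): on the spindle's axis, at the top face of the round seat (44 mm across, 10 mm thick, on the caddy's floor) on which the reel comes to rest; axes as the caddy, 15 mm above the bench
- spindle_top (a point): top of the upright steel spindle: 15 mm in diameter, 60 mm tall above the seat, its top 8 mm tapered to 7 mm
- cradle: aluminium cradle fixed on the bench (foot 120 by 74 by 8 mm); origin under the foot's centre. Its plate, 54 mm wide in y, slopes at 35 degrees from the level and falls towards the cradle's own -x (towards the robot), where a lip 14 mm high stops the reel. The reel's resting point on the plate is 55 mm above the origin
- reel: full solder reel, 62 mm across its two grey flanges (each 7 mm thick), 50 mm tall, windings 50 mm across, a bore of 20 mm right through, about 0.28 kg; origin at the centre of its lower end face, z along its axis, towards its upper end. It starts lying with its end face on the cradle's sloping plate, its axis 35 degrees from vertical
- screwdriver: screwdriver 180 mm long, lying on the bench: an amber handle 100 mm long and 24 by 24 mm square in section (rounded edges), then a 6 mm steel shaft 80 mm long; origin on the underside at the middle of the handle, x towards the tip, z up
- screwdriver_tip (a point): end of the screwdriver's blade, 130 mm ahead of its origin, 12 mm up
- screwdriver_end (a point): butt of the screwdriver's handle, 50 mm behind its origin, 12 mm up
- pliers: pliers 150 mm long, lying flat on the bench: steel joint block 30 (x) by 24 (y) by 14 mm high, nose reaching 60 mm ahead of its centre, two curved handles reaching 90 mm behind and 54 mm wide over all; origin on the underside below the middle of the joint block, x towards the nose, z up. Grip across the joint block
- pliers_nose (a point): end of the pliers' nose, 60 mm ahead of the origin, 7 mm up
- pliers_end (a point): midway between the ends of the pliers' handles, 90 mm behind the origin, 7 mm up
- iron_stand: bystander: soldering iron leaning in its stand (black base 120 by 85 mm, about 200 mm high); origin under the base's centre
- tip_cleaner: bystander: round aluminium tin of brass wool, 72 mm across, 36 mm high; origin under its centre
Things that resemble listed ones, but are neither listed nor needed, are in the scene too. Of the things that look like the reel, the largest one is meant.

How it is judged:
By the outcome, as a careful person would: the job done as asked, in the order asked, and still so for the second after the job is handed in, with the robot touching nothing.
It also fails if it takes over 67 s, if anything falls off the work surface, if the arm or the gripper's body presses on something with over 40 N, if the wrist force passes 120 N, or if a joint passes its speed limit or range.

ROBOT

A 6-joint arm with a two-finger parallel gripper is mounted at the origin on the work surface. World frame = base frame: x ahead of the robot, y to its left, z up, the work surface at z = 0. Lengths are in m, angles in rad, forces in N, time in s.
With the tool pointing down it reaches from about 0.15 to 0.775 m from the base axis. Payload 6.1 kg.
Tool frame: the origin (TCP) lies midway between the tips of the shut fingers; the grasp point (between the pads) lies 19 mm behind it; z points along the fingers, y is the direction in which the jaws open and shut (so a half turn about z gives the same grasp; the last joint's range is limited). The gripper opens to 85 mm and grips with 20 to 120 N. Pads are 22 mm wide; open, the fingers measure 114 mm over their backs; the gripper's body (76 mm by 85 mm) begins 54 mm behind the grasp point. The pads swing forward as they close: fully open they stand 13 mm farther back than shut.
Start: joints at [0, 0.126, -0.04, 1.405, 0, 1.571], TCP at [0.525, -0, 0.231] pointing down, gripper open.
Joint ranges: [-2.72, 2.72], [-0.95, 1.95], [-1.27, 1.35], [-1.78, 2.02], [-1.46, 1.47], [-3.14, 3.14]. Speed limits (rad/s): [2.39, 2.39, 3.01, 3.14, 3.14, 3.14].

INTERFACE

Orientations are given as [roll, pitch, yaw] about the fixed x, y, z axes, in that order (R = Rz(yaw) Ry(pitch) Rx(roll)).
In Python, from plant import arm gives the robot as it stands. The module is installed in compiled form; this text tells all that it offers.
- The arm moves only by the shell command python3 -m jog 'ROWS' [FORCE]. ROWS is JSON, a list of rows, each a list of 5 numbers: the finger opening in mm, from 0 to 85.4, then the shift along the tool's x, y, z in mm, then the turn about the tool's z in degrees. In form: [[jaw, tx, ty, tz, turn], ...]. A call has 1 to 20 rows; each row is the pose to reach, as a shift and turn from the pose measured when the call began, along the tool's axes at that moment; what a row does not reach only later rows make up. A row lasts 1/10 s, in which the tool goes at most 50 mm and 8.59 degrees, less where a joint would pass 70% of its speed; a pose out of reach is approached as far as the arm can. A call with a gripper value outside its range is refused whole. The fingers move at their own pace and stop on an object; FORCE is the grip in N (left out, the last holds). Time passes only in rows, so rows that repeat a pose let the fingers close. It gives the time, the measured TCP pose, the force and the opening at its end, in the units of the state.
- arm.sense(): the state, without advancing time (a new reading comes with each control period).
- arm.camera(name): name is "scene" or "side" or "wrist"; returns the picture (420x560x3 uint8, red, green, blue); there is no depth.
- arm.calibration(name): a dict with "camera_matrix" (3x3 intrinsics, pixels), "pose" (4x4, takes a point from camera to world coordinates). Camera axes: x right, y down, z forward; pixel columns grow to the right and rows downward; lengths in m; the calibration is good to about 2 mm. A picture is of the moment at which its call begins: read the wrist's pose just before it. calibration takes no time and is no camera call; for the wrist camera it gives the pose at the moment of the call.
- arm.hand_in(): hands the job in, once; it reports no verdict.
The state is a dict: "time": time; "qpos": joint angles; "qvel": joint speeds; "joint_efforts": joint torques, N m; "position": TCP position; "orientation": TCP orientation; "contact_force": force on the tool from outside, world axes, zero at the start; "wrist_torque": the same for the moment, N m; "width": opening from 0.0 (shut) to 1.0 (fully open).
Only numpy, scipy, OpenCV 4.12 (cv2) and the standard library are available. Lean on these libraries where they do the work, as an engineer would, in place of code of your own. Each camera call takes 0.05 s, during which the arm holds its last target. There are 200 camera calls.

## Working session

There is one attempt and no reset: what is moved stays moved. The work goes in short steps, Python scripts to look and compute and a shell command to move; the robot and the scene stay as the last step left them, time stands still between calls to the robot, and variables do not carry over. Pictures are saved under pics/ and viewed, about 8 in all and at most 12, crops included, and the job is handed in when it is done.

```bash
mkdir -p pics
cat > h.py <<'E'
import numpy as np, cv2, json
from plant import arm
from scipy.spatial.transform import Rotation as R
def snap(name,fn):
    c=arm.calibration(name); im=arm.camera(name); cv2.imwrite('pics/'+fn,im[:,:,::-1]); np.savez('pics/'+fn+'.npz',K=c['camera_matrix'],P=c['pose']); return im,c
def load(fn):
    d=np.load('pics/'+fn+'.npz'); return cv2.imread('pics/'+fn),d['K'],d['P']
def ray(K,P,u,v):
    K=np.array(K);P=np.array(P); d=P[:3,:3]@np.linalg.solve(K,[u,v,1.]); return P[:3,3],d/np.linalg.norm(d)
def onz(K,P,u,v,z):
    o,d=ray(K,P,u,v); return o+d*(z-o[2])/d[2]
def proj(K,P,p):
    P=np.array(P);q=np.array(K)@(P[:3,:3].T@(np.array(p)-P[:3,3])); return q[:2]/q[2]
def tri(a,b):
    (o1,d1),(o2,d2)=a,b
    A=np.stack([d1,-d2],1); t=np.linalg.lstsq(A,o2-o1,rcond=None)[0]
    p,q=o1+t[0]*d1,o2+t[1]*d2; return (p+q)/2,np.linalg.norm(p-q)
def shift(target,yaw=None):
    "mm shift in tool axes from present TCP to world target"
    s=arm.sense(); Rt=R.from_euler('xyz',s['orientation']).as_matrix()
    return (Rt.T@(np.array(target)-s['position'])*1000).round(1), s['orientation']
E
python3 - <<'E'
from h import *
s=arm.sense();print(s)
a,c=snap('scene','s0.png');print(c)
b,c=snap('side','d0.png');print(c)
w,c=snap('wrist','w0.png');print(c)
E
```

```text
{'time': 0.0, 'qpos': array([-1.24290065e-05,  1.26407230e-01, -4.06078221e-02,  1.40537155e+00,
       -1.27744261e-05,  1.57081725e+00]), 'qvel': array([ 1.48250815e-03, -5.15662711e-04,  7.84022356e-04, -5.32620509e-04,
       -5.30955357e-04,  2.01476834e-05]), 'joint_efforts': array([-1.88969068e-03, -4.35916471e+01,  3.52923596e+01,  1.73015334e-02,
       -7.00984879e-05, -2.14169546e-05]), 'position': array([ 5.24606897e-01, -1.02951854e-05,  2.30514251e-01]), 'orientation': array([-3.14000238e+00,  1.28076757e-05,  1.57076300e+00]), 'contact_force': array([ 0.57788794,  0.06810541, -0.99632598]), 'wrist_torque': array([-0.06249136,  0.01172786,  0.00668889]), 'width': 1.0001686433830537}
{'camera_matrix': array([[467.99208204,   0.        , 281.45078691],
       [  0.        , 467.99208204, 218.02554016],
       [  0.        ,   0.        ,   1.        ]]), 'pose': array([[-0.50256813,  0.54898794, -0.6678604 ,  1.31887221],
       [ 0.86425934,  0.29943328, -0.4042221 ,  0.34908858],
       [-0.02193342, -0.78035374, -0.62495358,  0.76337536],
       [ 0.        ,  0.      
[... 378 characters left out ...]
-01],
       [ 9.19813540e-04, -8.67061958e-01, -4.98199473e-01,
         6.81122890e-01],
       [ 0.00000000e+00,  0.00000000e+00,  0.00000000e+00,
         1.00000000e+00]])}
{'camera_matrix': array([[299.14871752,   0.        , 280.10035579],
       [  0.        , 299.14871752, 209.00613584],
       [  0.        ,   0.        ,   1.        ]]), 'pose': array([[ 9.99998468e-01, -5.31447593e-04, -1.66753411e-03,
         5.25869988e-01],
       [-9.74627083e-04, -9.60474794e-01, -2.78365265e-01,
         7.11934408e-02],
       [-1.45368793e-03,  2.78366464e-01, -9.60473841e-01,
         3.73621228e-01],
       [ 0.00000000e+00,  0.00000000e+00,  0.00000000e+00,
         1.00000000e+00]])}
```

View images.

View pics/s0.png

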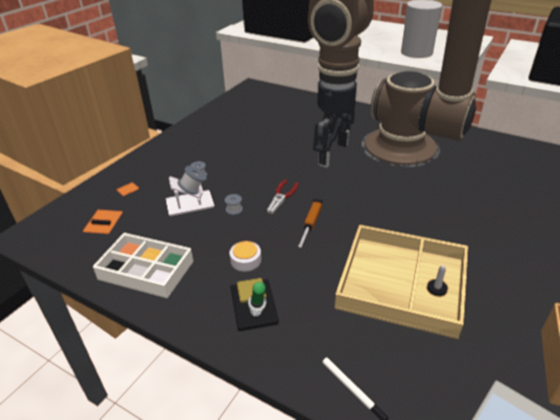

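View pics/d0.png

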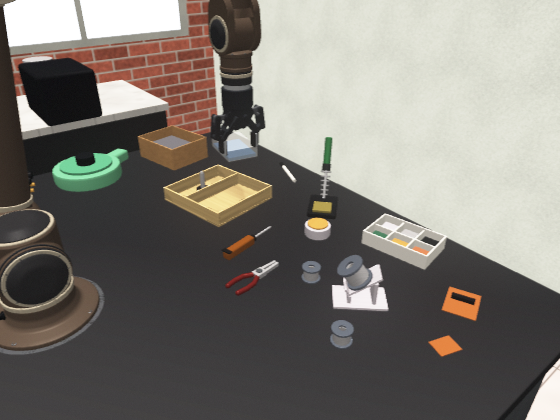

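Scene: caddy about (403,277), spindle (438,283), screwdriver (313,213), pliers (280,195). Reel candidates: on the white cradle scene (192,180)/side (354,272); small reels at side (311,271), scene (233,203), and side (342,333). The one on the cradle is the largest and on the slope, so I choose it. One montage of crops to check.

Run:
```python
from h import *
S,KS,PS=load('s0.png');D,KD,PD=load('d0.png')
def c(im,x,y,w,h,k):return cv2.resize(im[y:y+h,x:x+w],None,fx=k,fy=k,interpolation=cv2.INTER_CUBIC)
top=np.hstack([c(S,330,220,145,112,2.7586)[:300,:400],c(D,320,245,80,75,4)[:300,:400][:, :320]])
top=cv2.copyMakeBorder(top,0,300-min(300,top.shape[0]),0,800-top.shape[1],cv2.BORDER_CONSTANT)
bot=np.hstack([c(S,160,155,100,75,4),c(D,215,215,100,75,4)])
cv2.imwrite('pics/m1.png',np.vstack([top,bot])); print(top.shape)
for n,(K,P,L) in dict(scene=(KS,PS,[((358,229),.045),((469,238),.045),((463,328),.045),((338,308),.045),((440,267),.075)]),side=(KD,PD,[((218,169),.045),((271,188),.045),((218,219),.015),((165,193),.045),((202,171),.075)])).items():
  for (uv,z) in L: print(n,uv,onz(K,P,*uv,z).round(4))
def cent(im,lo,hi,box):
  h=cv2.cvtColor(im,cv2.COLOR_BGR2HSV);m=cv2.inRange(h,lo,hi);z=np.zeros_like(m);x,y,w,q=box;z[y:y+q,x:x+w]=m[y:y+q,x:x+w]
  n,l,s,ce=cv2.connectedComponentsWithStats(z);i=1+np.argmax(s[1:,4]);pts=np.argwhere(l==i)[:,::-1].astype(float)
  mu=pts.mean(0);u,sv,vt=np.linalg.svd(pts-mu,full_matrices=False);t=(pts-mu)@vt[0];return mu,mu+vt[0]*t.min(),mu+vt[0]*t.max(),len(pts)
for n,im,K,P,b1 in(('scene',S,KS,PS,(290,190,45,60)),('side',D,KD,PD,(215,220,60,45))):
  r=cent(im,(5,120,60),(20,255,255),b1); print(n,'handle',[x.round(1) for x in r[:3]],r[3],[onz(K,P,*x,.012).round(4) for x in r[:3]])
```

```text
(300, 800, 3)
scene (358, 229) [0.5002 0.065  0.045 ]
scene (469, 238) [0.408  0.3005 0.045 ]
scene (463, 328) [0.6735 0.3503 0.045 ]
scene (338, 308) [0.7433 0.1253 0.045 ]
scene (440, 267) [0.5663 0.2719 0.075 ]
side (218, 169) [0.6388 0.3071 0.045 ]
side (271, 188) [0.6936 0.0863 0.045 ]
side (218, 219) [0.4905 0.073  0.015 ]
side (165, 193) [0.4203 0.259  0.045 ]
side (202, 171) [0.5577 0.2692 0.075 ]
scene handle [array([313.1, 213.4]), array([318.1, 201. ]), array([307.8, 226.3])] 271 [array([ 0.4599, -0.0745,  0.012 ]), array([ 0.4058, -0.0871,  0.012 ]), array([ 0.5129, -0.0622,  0.012 ])]
side handle [array([238.8, 246.7]), array([252.9, 236.8]), array([223.9, 257.2])] 352 [array([ 0.4615, -0.0755,  0.012 ]), array([ 0.5177, -0.0602,  0.012 ]), array([ 0.4055, -0.0907,  0.012 ])]
```

View pics/m1.png

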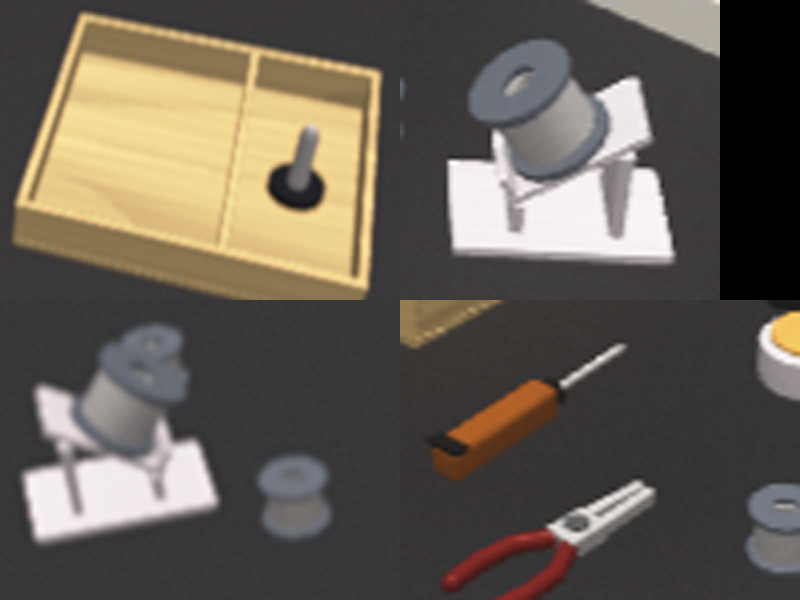

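Run:
```python
from h import *
S,KS,PS=load('s0.png');D,KD,PD=load('d0.png')
C=[onz(KS,PS,*uv,.045)[:2] for uv in((360.5,225),(468,245.4),(463,323),(335.8,295))]
print('caddy',np.round(C,4),'sides',[np.linalg.norm(C[i]-C[(i+1)%4]).round(4) for i in range(4)],'c',np.mean(C,0))
print('edges deg',[np.degrees(np.arctan2(*(C[(i+1)%4]-C[i])[::-1])).round(1) for i in range(4)])
print('div',onz(KS,PS,422.8,237.4,.045),onz(KS,PS,410.5,308.8,.045))
print('spindle top',tri(ray(KS,PS,330+310/2.7586,220+128/2.7586),ray(KD,PD,202,171)))
print('seat', onz(KS,PS,330+297/2.7586,220+187/2.7586,.015))
print('reel top',tri(ray(KS,PS,196.2,174.5),ray(KD,PD,350.3,265)))
h=[(447,162),(455,252),(672,260),(655,170)]
F=[onz(KD,PD,320+(x-400)/4,245+y/4,.008)[:2] for x,y in h];print('foot',np.round(F,4),np.mean(F,0))
h=[(22,485),(38,543),(216,500),(200,440)]
F=[onz(KS,PS,160+x/4,155+(y-300)/4,.008)[:2] for x,y in h];print('foot',np.round(F,4),np.mean(F,0))
print('pl',[onz(KD,PD,*uv,.014).round(4) for uv in((259.3,270.5),(277,263))],onz(KS,PS,270,211,.01))
print('tip',onz(KD,PD,271,227,.012),onz(KS,PS,300,245,.012))
```

```text
caddy [[0.4835 0.0644]
 [0.4348 0.3045]
 [0.6616 0.3475]
 [0.7145 0.1071]] sides [np.float64(0.245), np.float64(0.2309), np.float64(0.2461), np.float64(0.2349)] c [0.57359324 0.20586018]
edges deg [np.float64(101.5), np.float64(10.7), np.float64(-77.6), np.float64(-169.5)]
div [0.45653597 0.20756267 0.045     ] [0.67616168 0.25008513 0.045     ]
spindle top (array([0.560229  , 0.27503571, 0.07251993]), np.float64(0.0012931157174638696))
seat [0.56532085 0.27800744 0.015     ]
reel top (array([ 0.54999744, -0.37650907,  0.09007715]), np.float64(0.004561666331398334))
foot [[ 0.5454 -0.3348]
 [ 0.4954 -0.3918]
 [ 0.5833 -0.4689]
 [ 0.6348 -0.4142]] [ 0.56469251 -0.40241634]
foot [[ 0.5999 -0.4542]
 [ 0.644  -0.402 ]
 [ 0.5501 -0.327 ]
 [ 0.4989 -0.379 ]] [ 0.57323172 -0.39056668]
pl [array([ 0.4421, -0.1916,  0.014 ]), array([ 0.4943, -0.1945,  0.014 ])] [ 0.50266099 -0.17946974  0.01      ]
tip [ 0.5866763  -0.05128194  0.012     ] [ 0.58392268 -0.04598477  0.012     ]
```

View pics/w0.png

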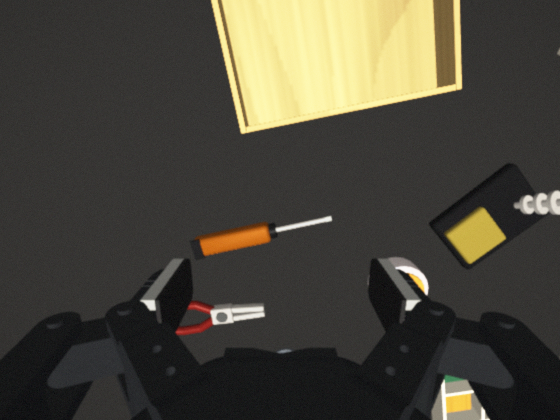

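```bash
cat >> h.py <<'E'
def blobs(im,lo,hi,amin=60):
    "colour blobs in BGR image: centre and long-axis ends by minAreaRect"
    m=cv2.inRange(cv2.cvtColor(im,cv2.COLOR_BGR2HSV),lo,hi); cs,_=cv2.findContours(m,cv2.RETR_EXTERNAL,cv2.CHAIN_APPROX_NONE); out=[]
    for c in cs:
        if cv2.contourArea(c)<amin: continue
        b=cv2.boxPoints(cv2.minAreaRect(c)); a,d=(b[0]+b[1])/2,(b[2]+b[3])/2
        e,f=(b[1]+b[2])/2,(b[3]+b[0])/2
        L=[a,d] if np.linalg.norm(a-d)>np.linalg.norm(e-f) else [e,f]
        out.append((cv2.contourArea(c),b.mean(0),L[0],L[1]))
    return sorted(out,key=lambda t:-t[0])
E
python3 - <<'E'
from h import *
W,K,P=load('w0.png')
for b in blobs(W,(5,130,60),(18,255,255)): print('orange',b[0],[np.round(x,1) for x in b[1:]],[onz(K,P,*x,.02).round(4) for x in b[1:]])
E
```

```text
orange 1433.5 [array([232.9, 238.9], dtype=float32), array([269.2, 231.2], dtype=float32), array([196.6, 246.5], dtype=float32)] [array([ 0.4654, -0.0707,  0.02  ]), array([ 0.5115, -0.0604,  0.02  ]), array([ 0.4185, -0.0811,  0.02  ])]
```

```bash
python3 - <<'E'
from h import *
W,K,P=load('w0.png')
for n,u,v,z in [('butt',192,249.5,.018),('hend',275.5,230,.018),('tip',331,218.5,.012),('pj',221.5,315,.014),('pn',264,311,.009),('cad1',242.5,132,.045),('cad2',461,88,.045)]: print(n,onz(K,P,u,v,z).round(4))
print(shift([.4615,-.074,.231]))
E
python3 -m jog '[[50,0,0,0,8],[50,0,0,0,16]]' 40
python3 -c "
from plant import arm;print(arm.sense()['qpos'])"
```

```text
butt [ 0.4117 -0.0861  0.018 ]
hend [ 0.5194 -0.0595  0.018 ]
tip [ 0.5899 -0.0462  0.012 ]
pj [ 0.4433 -0.187   0.014 ]
pn [ 0.5024 -0.184   0.009 ]
cad1 [0.4854 0.0613 0.045 ]
cad2 [0.7105 0.1047 0.045 ]
(array([-74. , -63.2,  -0.2]), array([-3.14036578e+00,  5.38378467e-06,  1.57079784e+00]))
time: 0.35
position: [0.5245, -0.0, 0.2303]
orientation: [-3.14, 0.001, 1.286]
contact_force: [1.0, -0.4, -0.1]
width: 0.694
[ 1.31100509e-05  1.26590131e-01 -4.09388051e-02  1.40536630e+00
 -3.05550788e-05  1.85568473e+00]
```

```bash
python3 -m jog '[[50,-90,-39,60,-119],[50,-90,-39,60,-119],[50,-90,-39,60,-119],[50,-90,-39,60,-119],[50,-90,-39,60,-119],[50,-90,-39,60,-119],[50,-90,-39,60,-119],[50,-90,-39,60,-119],[50,-90,-39,60,-119],[50,-90,-39,60,-119],[50,-90,-39,60,-119],[50,-90,-39,60,-119],[50,-90,-39,60,-119],[50,-90,-39,60,-119],[50,-90,-39,60,-119],[50,-90,-39,60,-119]]' 40
python3 - <<'E'
from h import *
w,c=snap('wrist','w1.png');K,P=c['camera_matrix'],c['pose']
for b in blobs(w[:,:,::-1],(5,130,60),(18,255,255)): print('orange',b[0],[np.round(x,1) for x in b[1:]],[onz(K,P,*x,.02).round(4) for x in b[1:]])
for b in blobs(w[:,:,::-1],(172,100,40),(180,255,255))+blobs(w[:,:,::-1],(0,100,40),(4,255,255)): print('red',b[0],[np.round(x,1) for x in b[1:]],[onz(K,P,*x,.007).round(4) for x in b[1:]])
print(arm.sense()['qpos'])
E
```

```text
time: 1.95
position: [0.4615, -0.0754, 0.1702]
orientation: [3.141, -0.002, -2.923]
contact_force: [-0.3, -1.0, -0.2]
width: 0.589
orange 1918.0 [array([281., 201.], dtype=float32), array([281., 159.], dtype=float32), array([281., 243.], dtype=float32)] [array([ 0.4677, -0.0728,  0.02  ]), array([ 0.4265, -0.0819,  0.02  ]), array([ 0.5124, -0.0628,  0.02  ])]
red 1095.5 [array([154.6,  92.9], dtype=float32), array([148.5,  50.4], dtype=float32), array([160.6, 135.5], dtype=float32)] [array([ 0.3927, -0.2134,  0.007 ]), array([ 0.357 , -0.2227,  0.007 ]), array([ 0.4311, -0.2035,  0.007 ])]
red 1059.0 [array([190.9,  98.2], dtype=float32), array([197.1,  55.5], dtype=float32), array([184.8, 141. ], dtype=float32)] [array([ 0.3899, -0.1788,  0.007 ]), array([ 0.3515, -0.1782,  0.007 ]), array([ 0.4312, -0.1794,  0.007 ])]
[-1.61714028e-01  2.69916992e-02 -2.80620161e-01  1.26552657e+00
 -3.27607467e-04 -3.80372600e-01]
```

View pics/w1.png

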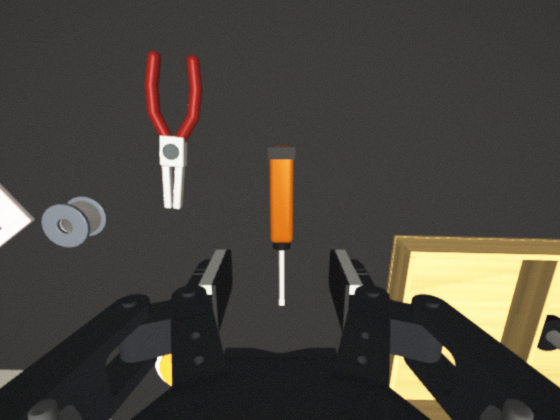

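Run:
```python
from h import *
W,K,P=load('w1.png')
tip=onz(K,P,282,304,.012);butt=onz(K,P,281,148,.022);d=(tip-butt)[:2]
print('tip',tip,'butt',butt,np.linalg.norm(d),np.degrees(np.arctan2(d[1],d[0])),'org',tip[:2]-.13*d/np.linalg.norm(d),butt[:2]+.05*d/np.linalg.norm(d))
j=onz(K,P,173,151,.014);n=onz(K,P,173,208,.010);h=onz(K,P,173,54,.008)
for q in(n-j,j-h,n-h):print('pl',np.linalg.norm(q[:2]),np.degrees(np.arctan2(q[1],q[0])))
print(j,n,h)
d=(n-h)[:2]/np.linalg.norm((n-h)[:2]);print('org',n[:2]-.06*d,h[:2]+.09*d)
for t in ([.463,-.0745,.002],): print(shift(t))
```

```text
tip [ 0.58938109 -0.04456515  0.012     ] butt [ 0.4160495  -0.08421716  0.022     ] 0.17780922945340077 12.885481025329355 org [ 0.46265478 -0.07355555] [ 0.46479038 -0.073067  ]
pl 0.06001499026575568 5.488921392583759
pl 0.08805582532950038 8.120370203762969
pl 0.14803317627109439 7.053852670639556
[ 0.44245275 -0.1874054   0.014     ] [ 0.50219255 -0.18166477  0.01      ] [ 0.35527982 -0.19984357  0.008     ]
org [ 0.44264668 -0.1890329 ] [ 0.44459862 -0.18879137]
(array([ -2. ,   0.5, 168.3]), array([ 3.14102730e+00, -2.29633585e-03, -2.92293305e+00]))
```

```bash
python3 -m jog '[[50,-2,1,50,0],[50,-2,1,100,0],[50,-2,1,145,0],[50,-2,1,160,0],[50,-2,1,167,0],[50,-2,1,168,0],[10,-2,1,168,0],[10,-2,1,168,0],[10,-2,1,168,0],[10,-2,1,168,0],[10,-2,1,168,0],[10,-2,1,168,0],[10,-2,1,168,0]]' 40
```

```text
time: 3.3
position: [0.4642, -0.0742, 0.0039]
orientation: [-3.141, 0.001, -2.923]
contact_force: [-0.8, -0.3, 6.3]
width: 0.269
```

```bash
python3 -m jog '[[10,0,0,-40,0],[10,0,0,-80,0],[10,-20,30,-90,1.5],[10,-45,60,-90,1.5],[10,-70,95,-90,1.5],[10,-95,130,-90,1.5],[10,-115,158,-90,1.5],[10,-125,170,-90,1.5],[10,-125,170,-90,1.5],[10,-125,170,-90,1.5],[10,-125,170,-65,1.5],[10,-125,170,-40,1.5],[10,-125,170,-20,1.5],[10,-125,170,-20,1.5]]' 40
python3 - <<'E'
from h import *
snap('scene','s1.png');
E
```

```text
time: 4.7
position: [0.5467, 0.1168, 0.0213]
orientation: [-3.141, -0.005, -2.951]
contact_force: [0.2, -0.8, -0.6]
width: 0.272
```

```bash
python3 -m jog '[[10,-3,2,6,0],[10,-3,2,9,0],[10,-3,2,11,0],[10,-3,2,11,0]]' 40
```

```text
time: 5.15
position: [0.5505, 0.1198, 0.0122]
orientation: [-3.141, -0.002, -2.951]
contact_force: [-0.4, -0.3, -0.7]
width: 0.271
```

```bash
python3 -m jog '[[10,0,0,1,0],[10,0,0,2,0],[10,0,0,3,0],[10,0,0,3,0]]' 40; python3 -m jog '[[10,0,0,0.5,0],[10,0,0,1,0],[10,0,0,1,0]]' 40
```

```text
time: 5.55
position: [0.5504, 0.1198, 0.0091]
orientation: [-3.141, -0.002, -2.951]
contact_force: [-0.8, 0.1, -0.5]
width: 0.268
time: 5.85
position: [0.5504, 0.1198, 0.0089]
orientation: [-3.141, -0.002, -2.951]
contact_force: [-1.5, -0.6, 6.2]
width: 0.272
```

```bash
python3 -m jog '[[34,0,0,0,0],[34,0,0,0,0],[34,0,0,0,0],[34,0,0,-15,0],[34,0,0,-50,0],[50,0,0,-90,0],[50,0,0,-110,0]]' 40
python3 - <<'E'
from h import *
print(shift([.4436,-.1889,.12]))
E
```

```text
time: 6.55
position: [0.5518, 0.1202, 0.1222]
orientation: [-3.141, 0.002, -2.951]
contact_force: [0.7, 1.0, -1.0]
width: 0.585
(array([ 164.8, -283. ,    2.1]), array([-3.14074221e+00,  1.83137077e-03, -2.95096073e+00]))
```

```bash
python3 -m jog '[[50,24,-42,2,4],[50,48,-83,2,4],[50,72,-124,2,4],[50,96,-166,2,4],[50,121,-208,2,4],[50,145,-249,2,4],[50,160,-275,2,4],[50,165,-283,2,4],[50,165,-283,2,4],[50,165,-283,2,4]]' 40
python3 - <<'E'
from h import *
snap('wrist','w2.png');snap('scene','s2.png')
w=load('w2.png')[0];s=load('s2.png')[0]
cv2.imwrite('pics/m2.png',np.hstack([w[:, :400],cv2.resize(s[205:345,310:490],None,fx=2.2,fy=3)[:420,:400]]))
E
```

```text
time: 7.55
position: [0.4437, -0.1883, 0.12]
orientation: [-3.141, 0.002, -3.021]
contact_force: [0.3, -0.8, 0.1]
width: 0.582
```

View pics/m2.png

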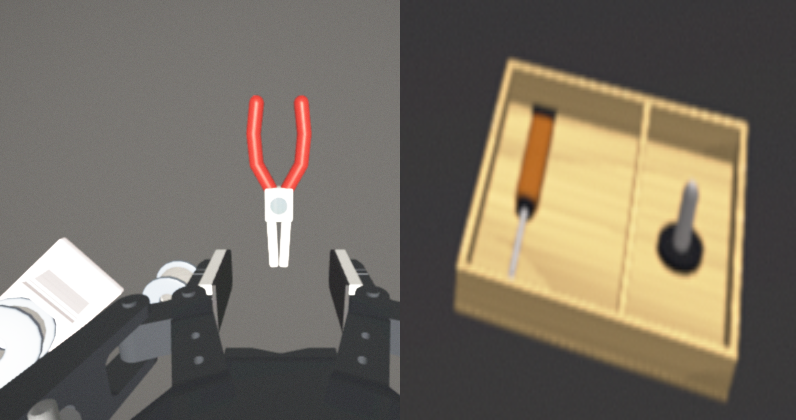

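Pliers joint block at (279,206), aligned with the tool; screwdriver lies flat in the bay, its tip near the far wall.

Run:
```python
from h import *
W,K,P=load('w2.png')
print(onz(K,P,279,205,.014),onz(K,P,279,266,.01),onz(K,P,279.5,97,.01))
print(shift([.4436,-.1889,.0]))
S,K,P=load('s2.png')
for n,u,v in(('butt',310+(545-400)/2.2,205+108/3),('tip',310+(513-400)/2.2,205+275/3)):print(n,onz(K,P,u,v,.02))
```

```text
[ 0.44295702 -0.18907891  0.014     ] [ 0.50272008 -0.1819407   0.01      ] [ 0.35566221 -0.1991337   0.01      ]
(array([  0.6,  -1. , 120. ]), array([-3.14124555e+00,  1.93032974e-03, -3.01900133e+00]))
butt [0.49237661 0.10962526 0.02      ]
tip [0.67176932 0.14722918 0.02      ]
```

```bash
python3 -m jog '[[45,1,-1,50,0],[45,1,-1,90,0],[45,1,-1,108,0],[45,1,-1,115,0],[45,1,-1,116,0],[10,1,-1,116,0],[10,1,-1,116,0],[10,1,-1,116,0],[10,1,-1,116,0],[10,1,-1,116,0],[10,1,-1,116,0]]' 40
python3 - <<'E'
from h import *
print(shift([.5832+.0147-.0069,.1582+.0029+.0353,.01]))
E
```

```text
time: 8.75
position: [0.4446, -0.1892, 0.0056]
orientation: [-3.141, 0.005, -3.019]
contact_force: [0.6, 2.2, 6.6]
width: 0.268
(array([-192.5,  364.8,   -3.9]), array([-3.14051787,  0.00501217, -3.01898183]))
```

```bash
python3 -m jog '[[10,0,0,-40,0],[10,0,0,-80,0],[10,-22,42,-95,-4],[10,-44,83,-95,-4],[10,-66,125,-95,-4],[10,-88,167,-95,-4],[10,-110,208,-95,-4],[10,-132,250,-95,-4],[10,-154,292,-95,-4],[10,-176,334,-95,-4],[10,-188,358,-95,-4],[10,-192,365,-95,-4],[10,-192,365,-95,-4],[10,-192,365,-70,-4],[10,-192,365,-45,-4],[10,-192,365,-25,-4],[10,-192,365,-15,-4],[10,-192,365,-15,-4]]' 40
```

```text
time: 10.55
position: [0.5891, 0.1948, 0.0198]
orientation: [-3.139, 0.002, -2.951]
contact_force: [0.6, 0.2, -2.0]
width: 0.266
```

```bash
python3 -m jog '[[10,-2,1,5,0],[10,-2,1,8,0],[10,-2,1,9,0],[10,-2,1,9,0]]' 40;  python3 -m jog '[[10,0,0,0.5,0],[10,0,0,1,0],[10,0,0,1,0]]' 40
```

```text
time: 10.95
position: [0.5911, 0.1962, 0.0112]
orientation: [-3.14, 0.002, -2.951]
contact_force: [-0.4, 0.3, -2.6]
width: 0.261
time: 11.25
position: [0.5914, 0.1964, 0.0106]
orientation: [-3.14, 0.003, -2.951]
contact_force: [0.1, -0.1, 0.1]
width: 0.268
```

```bash
python3 -m jog '[[10,0,0,0.5,0],[10,0,0,1,0],[10,0,0,1.5,0],[10,0,0,1.5,0]]' 40
```

```text
time: 11.65
position: [0.5914, 0.1964, 0.0106]
orientation: [-3.14, 0.004, -2.951]
contact_force: [-4.0, -1.6, 9.0]
width: 0.265
```

```bash
python3 -m jog '[[34,0,0,0,0],[34,0,0,0,0],[34,0,0,0,0],[34,0,0,-15,0],[34,0,0,-60,0],[50,0,0,-110,0],[80,0,0,-160,0],[80,0,0,-190,0]]' 40
python3 - <<'E'
from h import *
print(shift([.50,-.1,.2]),shift([.53,-.36,.20])[0])
W,K,P=load('w0.png')
for uv in((512,165),(431,225),(467,268),(548,205)):print(onz(K,P,*uv,.01))
E
```

```text
time: 12.45
position: [0.5915, 0.1969, 0.2049]
orientation: [-3.14, 0.009, -2.951]
contact_force: [0.7, -0.4, 0.3]
width: 0.891
(array([ 146.2, -274.1,    4. ]), array([-3.14034934,  0.00860313, -2.9505402 ])) [ 166.2 -535.1    4.1]
[0.80645486 0.02120277 0.01      ]
[ 0.71904324 -0.05568773  0.01      ]
[ 0.77577488 -0.11669116  0.01      ]
[ 0.8625162  -0.02912709  0.01      ]
```

```bash
python3 -m jog '[[80,26,-42,0,8],[80,52,-84,0,16],[80,78,-126,0,24],[80,104,-168,0,32],[80,125,-212,0,40],[80,140,-258,0,48],[80,150,-305,0,51],[80,154,-352,0,51],[80,158,-400,0,51],[80,161,-445,0,51],[80,164,-490,0,51],[80,166,-520,0,51],[80,166,-535,0,51],[80,166,-535,0,51],[80,166,-535,0,51]]' 40
python3 - <<'E'
from h import *
snap('wrist','w3.png');snap('scene','s3.png');snap('side','d3.png')
print(arm.sense()['qpos'])
w=load('w3.png')[0];s=load('s3.png')[0]
cv2.imwrite('pics/m3.png',np.hstack([w,cv2.resize(s[215:330,330:475],None,fx=1.65,fy=3.65)[:420,:240]]))
E
```

```text
time: 13.95
position: [0.5301, -0.3591, 0.2038]
orientation: [3.135, 0.005, 2.443]
contact_force: [-0.1, 0.3, -0.4]
width: 0.935
[-0.59692277  0.3428487   0.17725437  1.39808043  0.00547966  0.10054153]
```

View pics/m3.png

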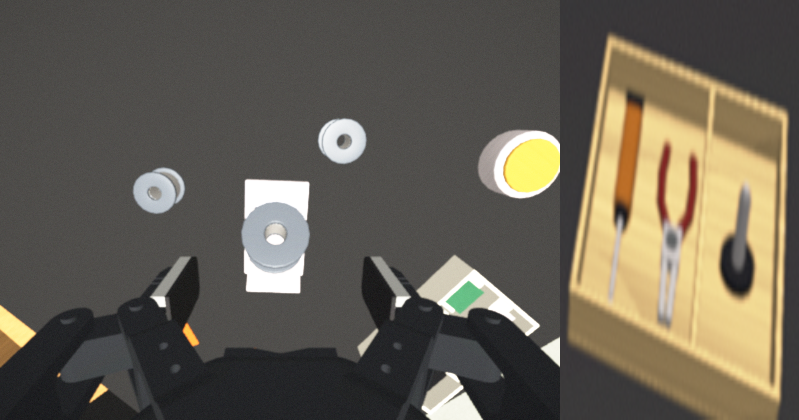

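Bay holds both tools below the rim; reel's upper face is centred at (275,236), 67 px across, cradle square to the tool.

Run:
```python
from h import *
W,K,P=load('w3.png')
g=cv2.cvtColor(W,cv2.COLOR_BGR2GRAY)
t=onz(K,P,275.5,236,.096);print('top',t, 'dia',np.linalg.norm(onz(K,P,242,236,.096)-onz(K,P,309,236,.096)))
a,b=onz(K,P,245,180,.008),onz(K,P,309,181,.008);print('foot near edge',a,b,np.linalg.norm(a-b),np.degrees(np.arctan2(*(b-a)[:2][::-1])))
c=(a+b)/2; d=np.array([a[1]-b[1],b[0]-a[0]]);d/=np.linalg.norm(d)
for s in(1,-1):print('centre',c[:2]+s*.06*d)
S,K1,P1=load('s3.png');D,K2,P2=load('d3.png')
print(shift([t[0]+.0015,t[1]-.001,.066]))
print(P[:3,3])
```

```text
top [ 0.55011879 -0.3792134   0.096     ] dia 0.06008927384209892
foot near edge [ 0.50129596 -0.38450015  0.008     ] [ 0.54955417 -0.32914323  0.008     ] 0.07343870523998736 48.91922345128797
centre [ 0.48019803 -0.31739435]
centre [ 0.5706521  -0.39624903]
(array([-29.5,  -3.8, 138.7]), array([3.13542586, 0.0065356 , 2.44412771]))
[ 0.47564254 -0.31338756  0.34643352]
```

```bash
python3 -m jog '[[85,-15,-2,20,1],[85,-29,-4,50,1],[85,-29,-4,85,1],[85,-29,-4,115,1],[85,-29,-4,128,1],[85,-29,-4,136,1],[85,-29,-4,136,1]]' 25
python3 - <<'E'
from h import *
snap('side','d4.png');snap('wrist','w4.png');
d=load('d4.png')[0];w=load('w4.png')[0]
cv2.imwrite('pics/m4.png',np.hstack([cv2.resize(d[215:320,290:420],None,fx=3,fy=4),w[:,80:480]]))
E
```

```text
time: 14.8
position: [0.5512, -0.3795, 0.0689]
orientation: [3.135, 0.006, 2.427]
contact_force: [0.4, -0.5, -0.9]
width: 0.994
```

View pics/m4.png

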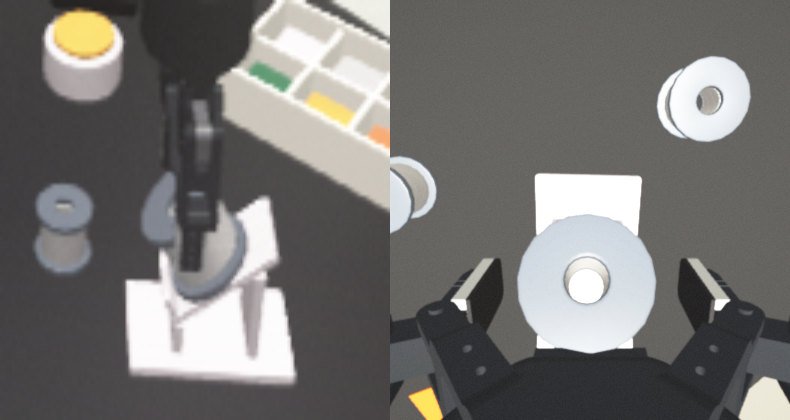

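```bash
python3 -m jog '[[40,0,0,0,0],[40,0,0,0,0],[40,0,0,0,0],[40,0,0,0,0],[40,0,0,0,0],[40,0,0,0,0],[40,0,0,0,0]]' 30;  python3 -m jog '[[40,0,0,-10,0],[40,0,0,-25,0],[40,0,0,-40,0],[40,0,0,-60,0],[40,0,0,-80,0],[40,0,0,-80,0],[40,0,0,-80,0]]' 30
python3 - <<'E'
from h import *
snap('side','d5.png');snap('scene','s5.png')
d=load('d5.png')[0];w=load('s5.png')[0]
cv2.imwrite('pics/m5.png',np.hstack([cv2.resize(d[175:325,290:420],None,fx=3,fy=3),cv2.resize(w[90:240,130:260],None,fx=3,fy=3)]))
E
```

```text
time: 15.6
position: [0.5527, -0.3811, 0.073]
orientation: [3.135, 0.012, 2.427]
contact_force: [-2.1, 0.5, 7.7]
width: 0.711
time: 16.3
position: [0.5518, -0.381, 0.1533]
orientation: [3.135, 0.013, 2.427]
contact_force: [0.5, 0.2, -3.0]
width: 0.714
```

View pics/m5.png

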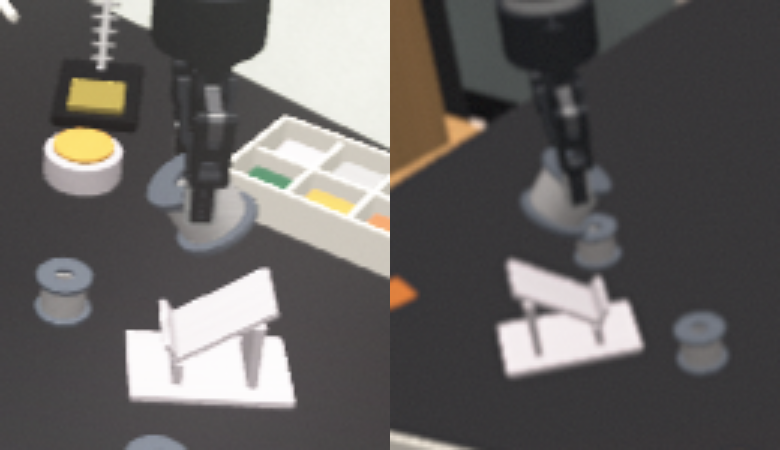

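```bash
python3 -m jog '[[40,30,16,0,0],[40,65,35,0,0],[40,105,56,0,0],[40,145,77,0,0],[40,185,98,0,0],[40,225,120,0,0],[40,255,136,0,0],[40,270,144,0,0],[40,275,147,0,0],[40,275,147,30,0],[40,275,147,60,0],[40,275,147,85,0],[40,275,147,103,0],[40,275,147,108,0],[40,275,147,108,0]]' 30; python3 -m jog '[[40,0,0,3,0],[40,0,0,3,0]]'; python3 -m jog '[[40,0,0,3,0],[40,0,0,3,0]]'
```

```text
time: 17.9
position: [0.4405, -0.0898, 0.0409]
orientation: [3.136, 0.009, 2.426]
contact_force: [-0.1, -0.6, -3.0]
width: 0.714
time: 18.1
position: [0.4411, -0.0901, 0.0383]
orientation: [3.136, 0.01, 2.426]
contact_force: [0.6, -0.0, -2.0]
width: 0.709
time: 18.3
position: [0.4418, -0.0903, 0.036]
orientation: [3.135, 0.011, 2.426]
contact_force: [0.5, 0.3, 1.1]
width: 0.711
```

```bash
python3 -m jog '[[40,-3,0,2,0],[40,-7,0,2.5,0],[40,-11,0,3,0],[40,-15,0,3.5,0]]'; python3 -m jog '[[40,-5,0,1.5,0],[40,-9,0,3,0],[40,-13,0,5,0],[40,-17,0,7,0],[40,-19,0,8,0],[40,-19,0,8,0]]'
python3 - <<'E'
from h import *
snap('side','d6.png');snap('scene','s6.png')
d=load('d6.png')[0];w=load('s6.png')[0]
cv2.imwrite('pics/m6.png',np.hstack([cv2.resize(d[170:300,180:310],None,fx=3,fy=3),cv2.resize(w[120:250,250:380],None,fx=3,fy=3)]))
E
```

```text
time: 18.7
position: [0.4539, -0.1007, 0.0336]
orientation: [3.135, 0.013, 2.426]
contact_force: [-1.3, -0.7, 3.9]
width: 0.714
time: 19.3
position: [0.4672, -0.1128, 0.0269]
orientation: [3.135, 0.011, 2.426]
contact_force: [-10.8, 3.0, 18.5]
width: 0.708
```

View pics/m6.png

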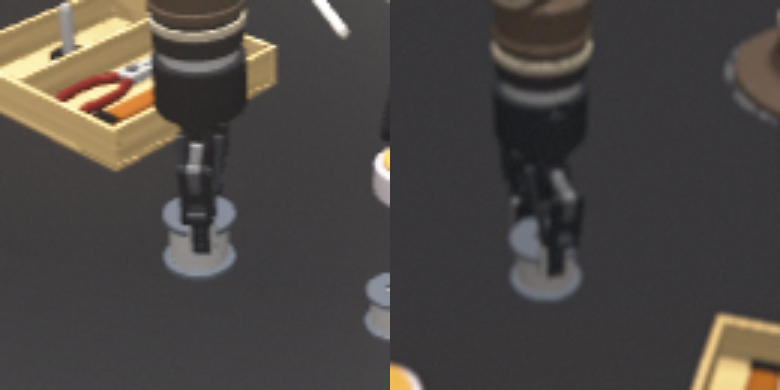

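```bash
python3 -m jog '[[40,0,0,-0.5,0],[70,0,0,-0.5,0],[80,0,0,-0.5,0],[85,0,0,-0.5,0],[85,0,0,-0.5,0],[85,0,0,-0.5,0]]'; python3 -m jog '[[85,0,0,-30,0],[85,0,0,-70,0],[85,0,0,-100,0],[85,0,0,-110,0],[85,0,0,-110,0]]';python3 - <<'E'
from h import *
snap('wrist','w7.png')
W,K,P=load('w7.png')
g=cv2.GaussianBlur(cv2.cvtColor(W,cv2.COLOR_BGR2GRAY),(3,3),0)
c=proj(K,P,[.4672,-.1128,.05]);print('expected',c,P[:3,3])
x=cv2.HoughCircles(g,cv2.HOUGH_GRADIENT,1,20,param1=100,param2=25,minRadius=8,maxRadius=70);print(x)
m=(g>90).astype(np.uint8);n,l,s,ce=cv2.connectedComponentsWithStats(m)
for i in range(1,n):
  if s[i,4]>500:print(s[i],ce[i])
cv2.imwrite('pics/w7c.png',W)
E
```

```text
time: 20.0
position: [0.4672, -0.1128, 0.0272]
orientation: [3.135, 0.011, 2.426]
contact_force: [0.1, -0.6, 0.6]
width: 0.996
time: 20.5
position: [0.4669, -0.1128, 0.1385]
orientation: [3.134, 0.013, 2.426]
contact_force: [0.6, 0.9, -0.5]
width: 0.998
expected [278.3085553  211.61730434] [ 0.41221906 -0.06556547  0.28055774]
[[[277.5 204.5  37.4]
  [489.5 364.5  52.5]
  [209.5 336.5  17.4]
  [514.5  96.5  46. ]
  [198.5 364.5  26.2]]]
[     0      0    560    366 181108] [278.24032621 163.3274455 ]
[  49  338   85   82 4150] [ 95.73060241 379.86746988]
[ 429  338   83   82 3805] [465.86544021 379.08068331]
```

Run:
```python
from h import *
W,K,P=load('w7.png')
for z in(.05,.0):
  print(z,onz(K,P,277.5,204.5,z),np.linalg.norm(onz(K,P,277.5-37.4,204.5,z)-onz(K,P,277.5+37.4,204.5,z)))
g=cv2.cvtColor(W,cv2.COLOR_BGR2GRAY)
print(g[160:262:3,277]); print(g[204,215:340:3])
hs=cv2.cvtColor(W,cv2.COLOR_BGR2HSV);m=cv2.inRange(hs,(100,20,90),(125,140,255));
cs,_=cv2.findContours(m,cv2.RETR_CCOMP,cv2.CHAIN_APPROX_NONE)
for c in cs:
  if len(c)>30: e=cv2.fitEllipse(c);print(cv2.contourArea(c),e)
```

```text
0.05 [ 0.46226758 -0.10935051  0.05      ] 0.05998800437613764
0.0 [ 4.73121380e-01 -1.18845967e-01 -5.55111512e-17] 0.07299732788921086
[132 254 254 229 254 254 254 253 253 252 251 245 111 115 113 209 213 214
 219 240 252 248 248 246 244 243 241 226 112 115 116 114 113 117]
[117 115 114 118 116 117 119 112 135 246 248 248 248 249 250 250 248 182
 202 204 190 180 204 204 198 199 249 249 249 249 248 248 248 243 114 118
 117 117 114 113 115 115]
4.0 ((449.14422607421875, 359.30743408203125), (8.587018013000488, 33.79241180419922), 22.92037582397461)
0.0 ((101.52809143066406, 347.7280578613281), (5.749244213104248, 62.91361999511719), 70.50379180908203)
34.5 ((137.4459686279297, 343.2075500488281), (41.41294479370117, 167.76792907714844), 96.08499908447266)
```

```bash
python3 -m jog '[[85,6,0,0,8],[85,6,0,10,16],[85,6,0,20,24],[85,6,0,35,32],[85,6,0,60,38],[85,6,0,85,38],[85,6,0,105,38],[85,6,0,111,38],[85,6,0,111,38],[50,6,0,111,38],[50,6,0,111,38],[50,6,0,111,38],[50,6,0,111,38],[50,6,0,111,38],[50,6,0,111,38]]' 60; python3 -m jog '[[50,0,0,-20,0],[50,0,0,-50,0],[50,0,0,-85,0],[50,0,0,-110,0],[50,0,0,-110,0]]' 60
python3 - <<'E'
from h import *
print(shift([.5605,.2765,.138]))
snap('wrist','w8.png')
E
```

```text
time: 22.05
position: [0.4634, -0.1091, 0.0276]
orientation: [3.128, 0.006, 1.763]
contact_force: [-3.2, 0.5, 5.3]
width: 0.699
time: 22.55
position: [0.4642, -0.1093, 0.1419]
orientation: [3.121, 0.009, 1.763]
contact_force: [0.1, -0.4, -2.2]
width: 0.7
(array([360.4, 168.1,   4.2]), array([3.12083871, 0.00885295, 1.76261537]))
```

```bash
python3 -m jog '[[50,40,19,0,0],[50,84,39,0,0],[50,128,60,0,0],[50,172,80,0,0],[50,216,101,0,0],[50,260,121,0,0],[50,300,140,0,0],[50,335,156,0,0],[50,355,166,0,0],[50,360,168,0,0],[50,360,168,0,0],[50,360,168,0,0]]' 60
python3 - <<'E'
from h import *
print(arm.sense()['position'])
snap('scene','s9.png');snap('side','d9.png');snap('wrist','w9.png')
s=load('s9.png')[0];d=load('d9.png')[0];w=load('w9.png')[0]
cv2.imwrite('pics/m9.png',np.hstack([cv2.resize(s[180:310,390:490],None,fx=4,fy=4),cv2.resize(d[95:225,150:250],None,fx=4,fy=4)]))
E
```

```text
time: 23.8
position: [0.5588, 0.2753, 0.1389]
orientation: [3.125, 0.009, 1.762]
contact_force: [-0.3, -0.7, -1.6]
width: 0.703
[0.5587719  0.27526529 0.13887132]
```

View pics/m9.png

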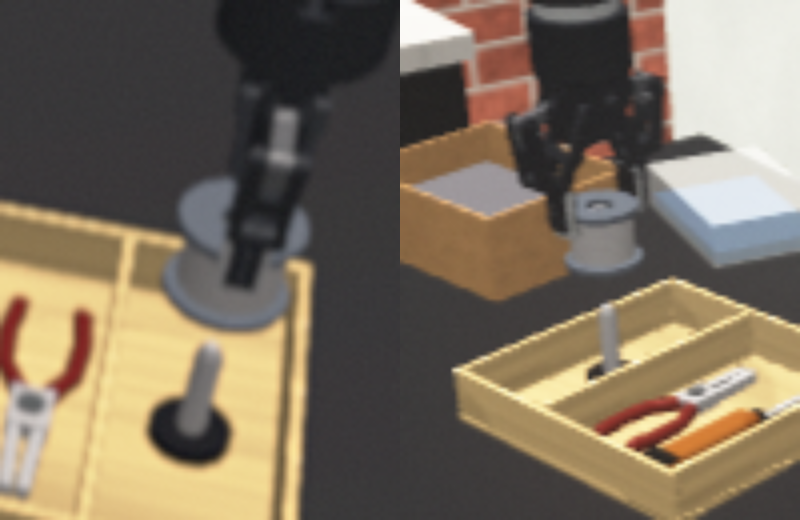

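Run:
```python
from h import *
S,K1,P1=load('s9.png');D,K2,P2=load('d9.png')
print('reel bottom',tri(ray(K1,P1,446.5,252.5),ray(K2,P2,201,158.75)))
print('spindle top',tri(ray(K1,P1,442.25,266.25),ray(K2,P2,202.25,171.5)),onz(K1,P1,442.25,266.25,.075),onz(K2,P2,202.25,171.5,.075))
for p in([.5605,.2765,.075],[.5605,.2765,.015],[.5588,.2753,.111],[.5588,.2753,.161]):
  a=proj(K1,P1,p);b=proj(K2,P2,p);print(p,(a-[390,180])*4,(b-[150,95])*4+[400,0])
W,K,P=load('w9.png');g=cv2.cvtColor(W,cv2.COLOR_BGR2GRAY)
print(proj(K,P,[.5588,.2753,.161]),cv2.HoughCircles(cv2.GaussianBlur(g,(3,3),0),cv2.HOUGH_GRADIENT,1,20,param1=100,param2=25,minRadius=15,maxRadius=90))
```

```text
reel bottom (array([0.5616756 , 0.27624323, 0.11383555]), np.float64(0.00014790031254673734))
spindle top (array([0.55984518, 0.27419218, 0.07164582]), np.float64(0.0027934175699179955)) [0.56187448 0.27530479 0.075     ] [0.55641659 0.26545794 0.075     ]
[0.5605, 0.2765, 0.075] [212.05072643 344.14447831] [606.43068109 300.02413724]
[0.5605, 0.2765, 0.015] [190.35830527 424.30841326] [612.3674251  366.92442442]
[0.5588, 0.2753, 0.111] [224.40013542 290.18607035] [601.63340196 259.54516398]
[0.5588, 0.2753, 0.161] [244.67213124 214.98677065] [596.33417534 200.07298746]
[278.065531   283.84918133] [[[279.5 271.5  71.8]
  [280.5 302.5  81.6]
  [277.5 247.5  50.1]
  [260.5 278.5  83.9]
  [276.5 200.5  24.5]
  [300.5 280.5  45.2]]]
```

Reel hangs upright, its bottom centred within about 2 mm of the spindle axis (spindle top at (208,345) left, (609,305) right). Lowering carefully.

```bash
python3 -m jog '[[50,0,2.2,10,0],[50,0,2.2,20,0],[50,0,2.2,28,0],[50,0,2.2,28,0]]'; for i in 1 2; do python3 -m jog '[[50,0,0,3,0],[50,0,0,6,0],[50,0,0,6,0]]'; done
```

```text
time: 24.35
position: [0.561, 0.2747, 0.1098]
orientation: [3.127, 0.009, 1.761]
contact_force: [-0.8, -0.5, -3.1]
width: 0.693
time: 24.65
position: [0.5609, 0.2746, 0.1033]
orientation: [3.128, 0.009, 1.761]
contact_force: [0.6, 0.4, -1.9]
width: 0.697
time: 24.95
position: [0.5607, 0.2745, 0.0968]
orientation: [3.128, 0.009, 1.761]
contact_force: [-0.3, 0.4, -2.0]
width: 0.696
```

```bash
python3 -m jog '[[50,0,0,3,0],[50,0,0,6,0],[50,0,0,6,0]]'; python3 -m jog '[[50,0,0,3,0],[50,0,0,4,0],[50,0,0,4,0]]'
```

```text
time: 25.25
position: [0.5605, 0.2744, 0.0902]
orientation: [3.129, 0.009, 1.761]
contact_force: [-0.7, 0.8, -3.0]
width: 0.693
time: 25.55
position: [0.5604, 0.2743, 0.0859]
orientation: [3.13, 0.009, 1.761]
contact_force: [-0.4, 0.9, -2.6]
width: 0.696
```

```bash
python3 -m jog '[[50,0.5,0,3,0],[50,1,0,6,0],[50,1,0,9,0],[50,1,0,9,0]]'; python3 -m jog '[[50,0,0,3,0],[50,0,0,6,0],[50,0,0,9,0],[50,0,0,9,0]]'
```

```text
time: 25.95
position: [0.56, 0.2751, 0.0761]
orientation: [3.131, 0.01, 1.761]
contact_force: [0.2, -0.0, -2.9]
width: 0.695
time: 26.35
position: [0.5598, 0.2748, 0.0665]
orientation: [3.131, 0.01, 1.761]
contact_force: [0.8, -0.4, -2.3]
width: 0.7
```

```bash
python3 -m jog '[[50,0.3,0.6,4,0],[50,0.5,1,8,0],[50,0.5,1,12,0],[50,0.5,1,12,0]]'; python3 -m jog '[[50,0,0,3,0],[50,0,0,6,0],[50,0,0,9,0],[50,0,0,9,0]]'
```

```text
time: 26.75
position: [0.5605, 0.2752, 0.0536]
orientation: [3.133, 0.01, 1.761]
contact_force: [0.9, -0.0, -2.6]
width: 0.694
time: 27.15
position: [0.5603, 0.275, 0.044]
orientation: [3.133, 0.01, 1.761]
contact_force: [0.1, 1.1, -2.9]
width: 0.695
```

```bash
python3 -m jog '[[50,0,0,1,0],[50,0,0,1.5,0],[50,0,0,1.5,0]]'; python3 -m jog '[[50,0,0,1,0],[50,0,0,2,0],[50,0,0,2,0]]'
```

```text
time: 27.45
position: [0.5604, 0.2749, 0.0428]
orientation: [3.133, 0.01, 1.761]
contact_force: [-1.0, -0.1, -0.4]
width: 0.697
time: 27.75
position: [0.5605, 0.2749, 0.0427]
orientation: [3.132, 0.01, 1.761]
contact_force: [-5.4, -3.5, 10.4]
width: 0.693
```

```bash
python3 -m jog '[[55,0,0,0,0],[75,0,0,0,0],[80,0,0,0,0],[80,0,0,0,0],[80,0,0,0,0],[80,0,0,-10,0],[80,0,0,-40,0],[80,0,0,-80,0],[80,0,0,-120,0],[80,0,0,-160,0],[80,-60,-60,-180,0],[80,-100,-100,-180,0],[80,-140,-140,-180,0],[80,-180,-180,-180,0],[80,-180,-180,-180,0]]'
python3 - <<'E'
from h import *
snap('scene','s10.png');snap('side','d10.png')
s=load('s10.png')[0];d=load('d10.png')[0]
cv2.imwrite('pics/m10.png',np.hstack([cv2.resize(s[215:335,330:475],None,fx=2.75,fy=2.75),cv2.resize(d[145:265,155:300],None,fx=2.75,fy=2.75)]))
E
```

```text
time: 29.25
position: [0.4179, 0.0694, 0.2235]
orientation: [3.13, 0.01, 1.762]
contact_force: [1.0, 0.5, -0.5]
width: 0.935
```

View pics/m10.png

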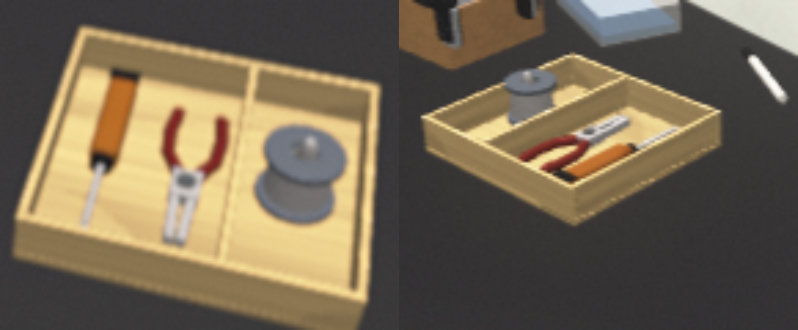

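All three are in place: the reel is upright with the spindle tip standing out of its bore at (308,145), and both tools lie flat inside the bay. Handing in.

```bash
python3 -c "
from plant import arm;print(arm.hand_in())"
```

```text
the job is handed in; nothing more can be done
None
```

The caddy is packed and the job was handed in at about 29 s on the robot's clock, against the 67 s limit. I placed the screwdriver first, then the pliers, then the reel, and lowered each one until I felt contact before letting go.

- **Reel:** the moves cannot tilt the tool, so I stood the reel upright on a clear patch of bench, gripped it again and slid it onto the spindle. It touched the seat at 42.7 mm TCP height, where I expected 42.6 mm.
- **Last pictures:** the final scene and side views show both tools lying flat inside the tool bay. The reel is upright, with the spindle tip showing through its bore and the gripper clear of everything.
- **Forces:** the highest wrist force I read was about 22 N, while standing the reel up on the bench. I only saw the reading at the end of each move.
- **Iron and tin:** I did not measure them again at the end. The arm's path kept clear of both.
- **Disagreements:** in the first pictures, the scene and side views put the cradle's centre about 15 mm apart, and the triangulated spindle top came out about 3 mm low. A close look from the wrist camera settled the cradle, and the spindle error was within what the fit allowed.

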